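# Open the plant-food bottle on the attic sill

### The job

On the steel stand with a pivot pin is a square plant-food bottle with a push-and-turn safety cap. Turn the bottle counter-clockwise by its cap until its flat side rests against the bent bracket, so it cannot turn further; then press the cap fully down and, keeping it down, twist it free counter-clockwise with about a quarter turn, and lift it off. Finish while still holding the cap in the gripper, level, still and a few centimetres straight above the neck, with the bottle still against the bracket; leave everything else on the sill where it is.

Things in the scene. Friction and masses are not known exactly. Their poses are not given: they have to be found in the camera images.
- cap: white round push-and-turn safety cap, 52 mm across, 27 mm high, ribbed sides, with a straight upright grip bar on top 44 mm long, 14 mm thick, 26 mm high (z = 27 to 53 mm). 30 to 55 g. Origin: centre of the skirt's lower edge; z up along its axis, x along the grip bar. While locked, turning it without pressing only carries the bottle along (5 degrees of play).
- grip (a point): on the cap's axis at mid height of the grip bar, 42 mm above the cap's origin; axes as the cap's. To free the cap, press it 7 to 9 mm down against a spring (4 N at rest, 8 N when down, bottoms at 9 mm) and, while down, turn it counter-clockwise seen from above on the bottle: 50 to 130 degrees from its locked position it is clear of its lugs and lifts straight off.
- bottle: white bottle, 62 mm square, 90 mm high below a sloping shoulder, 0.45 kg, standing loose on the stand over a short pivot pin 7 mm high that lets it turn and keeps it centred (1 mm play). Origin: centre of its underside, z up, x and y square to its flat sides. While locked, the cap's origin is 115.5 mm above this and its x axis lies along this x axis.
- neck (a point): centre of the bottle's neck top, 128 mm above the bottle's origin, inside the cap while that is on; axes as the bottle's
- stand: fixed square steel base plate under the bottle, 130 x 130 x 8 mm, pivot pin at its centre; origin: centre of its underside, z up. The bottle rests flush against the bracket when its x axis lies along the stand's x axis; at the start it is turned 0.35 to 0.85 rad clockwise (seen from above) from that, so it must turn counter-clockwise by that angle; it cannot go past.
- bracket (a point): top of the upright of the bent steel bracket on the stand, 12 mm wide, 70 mm above the sill, on the stand's +y side; its face is 31 mm from the pivot
- mug: blue enamel mug, 82 mm across, 82 mm high; origin at its underside; leave alone
- jar: glass jar with clamp lid, 84 mm across, 125 mm high; origin at its underside; leave alone
- round_bottle: round white bottle with a paper label, 60 mm across, 150 mm high, plain cap; origin at its underside; not the one to open, leave alone
- marker: bamboo plant marker stick lying flat, about 180 x 22 x 5 mm; leave alone
- trowel: stainless trowel with wooden handle lying flat, 280 mm long; leave alone
- pot: empty terracotta pot, 92 mm across, 85 mm high; origin at its underside; leave alone
- planter: two-tier grey plastic planter with greenery, 200 mm across, about 240 mm high; leave alone
Mind the look-alikes: they are no part of the job. Leave any green or red look-alike of the bottle alone. Several things have the shape of the cap; the one meant has the colours described above.

How it is judged:
By the outcome, as a careful person would: the job done as asked, in the order asked, and still so for the second after the job is handed in, while the arm keeps its last pose, push and grip.
It also fails if it takes over 54 s, if anything falls off the work surface, if the arm or the gripper's body presses on something with over 40 N, if the wrist force passes 120 N, or if a joint passes its speed limit or range.

### The arm

A 7-joint arm with a two-finger parallel gripper is mounted at the origin on the work surface. World frame = base frame: x ahead of the robot, y to its left, z up, the work surface at z = 0. Lengths are in m, angles in rad, forces in N, time in s.
With the tool pointing down it reaches from about 0.425 to 0.875 m from the base axis. Payload 4.7 kg.
Tool frame: the origin (TCP) lies midway between the tips of the shut fingers; the grasp point (between the pads) lies 19 mm behind it (ctrl.grip_point_offset is the distance from the TCP to the grasp point, in m); z points along the fingers, y is the line along which they close (so a half turn about z gives the same grasp; the last joint's range is limited). The gripper opens to 87 mm and grips with 3 to 60 N. Pads are 19 mm wide; open, the fingers measure 117 mm over their backs; the gripper's body (75 mm by 190 mm) begins 51 mm behind the grasp point.
Start: joints at [1.265, 0.321, -0.07, 1.45, 0.023, 1.371, -0.057], TCP at [0.204, -0.617, 0.223] pointing down, gripper open.
Joint ranges: [-2.86, 2.86], [-0.3, 2.09], [-1.38, 1.24], [0.06, 2.45], [-1.56, 4.7], [0.09, 2.05], [-2.69, 2.69]. Speed limits (rad/s): [2.57, 2.57, 3.14, 3.14, 3.14, 3.14, 3.14].

### API

Orientations are given as a rotation vector (axis times angle).
In Python, from bench import ctrl gives the robot as it stands.
- The arm moves only by the tool move_arm, never from a script. Its argument "increments" is text: rows parted by semicolons, each of 7 numbers parted by spaces: the shift along the world's x, y, z in mm, then the turn, a rotation vector about the world's x, y, z in degrees, then the closure in counts, from 0 (fully open) to 255 (shut). A call has exactly 8 rows; each row shifts and turns the commanded pose from where the row before left it; what a row does not reach is not made up. A row lasts 1/12 s, in which the tool goes at most 41.7 mm and 7.16 degrees, less where a joint would pass 70% of its speed; a pose out of reach is approached as far as the arm can. A call with a gripper value outside its range is refused whole. The fingers move at their own pace and stop on an object; "grip_force" is the grip in N (left out, the last holds). Time passes only in rows, so rows that do not move let the fingers close, or fill a call up. It gives the time, the measured TCP pose, the force, the opening and the grip force at its end, in the units of the state.
- ctrl.get_state(): the state, without advancing time (a new reading comes with each control period).
- ctrl.get_image(name): name is "scene" or "top" or "wrist"; returns a dict with "frame" (480x640x3 uint8, red, green, blue), "depth" (480x640 float32, m along the optical axis (not along the pixel's ray), 0 where there is no reading), "fx", "fy", "cx", "cy" (pixels), "position" and "orientation" of the camera in the world. Camera axes: x right, y down, z forward; pixel columns grow to the right and rows downward; lengths in m; the calibration is good to about 2 mm. A picture is of the moment at which its call begins.
- ctrl.close_job(): hands the job in; it is judged then, once.
Trained networks look in a picture, given as the dict that the camera call returned (one of the last four; its "shot" number tells which), for a name from the list of things; names that differ only in an ending like _2 or _b are one class to them, and where a whole thing is asked for, a point or a joint stands for the part that bears it (a point fixed in the world has none). Each returns a list of dicts, best first, with "score" (0 to 1); they miss things now and then, are a little off and sometimes report something else, mostly with a low value. They report only what shows in the picture. A call takes as long as a camera call. They do not tell look-alikes from the thing itself.
- ctrl.find_in(target, picture): "centre" ([x, y, z] in m, in world coordinates, good to about 4 mm: the middle of the surface that is visible of it).
- ctrl.silhouettes(target, picture): "region" (480x640 bool, what is visible of it).
The state is a dict: "time": time; "joint_positions": joint angles; "qd": joint speeds; "joint_torque": joint torques, N m; "position": TCP position; "tool_rot": TCP orientation; "ft_force": force on the tool from outside, world axes, zero at the start; "torque": the same for the moment, N m; "grip_width": opening from 0.0 (shut) to 1.0 (fully open); "grip_force": force on a finger pad.
Only numpy, scipy, OpenCV 4.12 (cv2) and the standard library are available. Lean on these libraries where they do the work, as an engineer would, in place of code of your own. Each camera call takes 0.05 s, during which the arm holds its last target. There are 200 camera calls.

## Working session

There is one attempt and no reset: what is moved stays moved. The work goes in short steps, Python scripts to look and compute and a tool call to move; the robot and the scene stay as the last step left them, time stands still between calls to the robot, and variables do not carry over. Pictures are saved under pics/ and viewed, at most 10 in all, crops included, and the job is handed in when it is done.

Besides the shell and the picture viewer there is one more tool, called by a JSON object that holds its "fn" and its "kwargs", one argument or row to a line. move_arm: Moves the arm, as the interface text tells. Its arguments: {"type":"object","properties":{"increments":{"type":"string"},"grip_force":{"type":"number"}},"required":["increments"]}

```bash
mkdir -p pics
cat > h.py <<'E'
import numpy as np,cv2
from scipy.spatial.transform import Rotation as R
from bench import ctrl
def world(p,uv=None):
    d=p["depth"];v,u=np.mgrid[:480,:640]
    P=np.stack([(u-p["cx"])/p["fx"]*d,(v-p["cy"])/p["fy"]*d,d],-1)
    o=np.array(p["orientation"]); M=R.from_rotvec(o) if o.shape==(3,) else R.from_matrix(o)
    return P@M.as_matrix().T+np.array(p["position"])
def save(p,n,roi=None,s=1):
    f=p["frame"][:,:,::-1]
    if roi: f=f[roi[1]:roi[3],roi[0]:roi[2]]
    cv2.imwrite("pics/"+n,cv2.resize(f,None,fx=s,fy=s))
E
python3 - <<'E'
from h import *
for n in("scene","top"):
    p=ctrl.get_image(n);save(p,n+".png");print(n,p["position"],p["orientation"])
    for t in("cap","bottle","bracket","stand"):
        print(t,[(np.round(d["centre"],3).tolist(),round(d["score"],2)) for d in ctrl.find_in(t,p)][:4])
print(ctrl.get_state())
E
```

```text
scene [1.22701288 0.36338763 1.00560494] [-1.36155452 -2.27088337  0.82514549]
cap [([0.492, -0.013, 0.15], 0.89), ([0.643, 0.069, 0.024], 0.58)]
bottle [([0.504, -0.003, 0.069], 0.95), ([0.6, 0.168, 0.087], 0.9), ([0.363, -0.205, 0.068], 0.6)]
bracket [([0.509, 0.002, 0.005], 0.67)]
stand [([0.499, 0.001, 0.008], 0.73)]
top [0.3296697  0.01954161 1.26816564] [-2.00851669  2.21751262 -0.22687458]
cap [([0.477, -0.019, 0.153], 0.98), ([0.625, 0.068, 0.024], 0.57)]
bottle [([0.571, 0.16, 0.089], 0.94), ([0.345, -0.21, 0.087], 0.79), ([0.453, -0.014, 0.097], 0.77)]
bracket [([0.474, -0.02, 0.006], 0.65)]
stand [([0.469, -0.02, 0.01], 0.55)]
{'time': 0.5, 'joint_positions': array([ 1.26509916,  0.32106474, -0.07007556,  1.45054914,  0.02258709,
        1.37078875, -0.05688958]), 'qd': array([-0.00026733, -0.00070226, -0.00054223, -0.00031235, -0.00077324,
        0.00010559,  0.002406  ]), 'joint_torque': array([-3.85464818e-04, -4.90604067e+01, -4.02712729e-01, -3.12462330e+01,
       -6.37853262e-02,  3.47352703e-02,  2.46468693e-05]), 'position': array([ 0.20430859, -0.61705498,  0.22251955]), 'tool_rot': array([-3.10149931e+00, -5.00203142e-01,  6.79086033e-05]), 'ft_force': array([ 0.1518014 , -0.71055974, -0.23268308]), 'torque': array([0.00099583, 0.01609824, 0.03355752]), 'grip_force': 0.0, 'grip_width': 1.003808061301238}
```

View pics/scene.png

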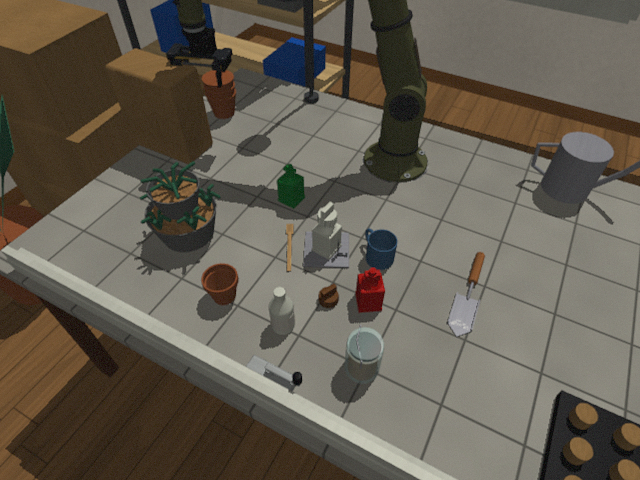

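View pics/top.png

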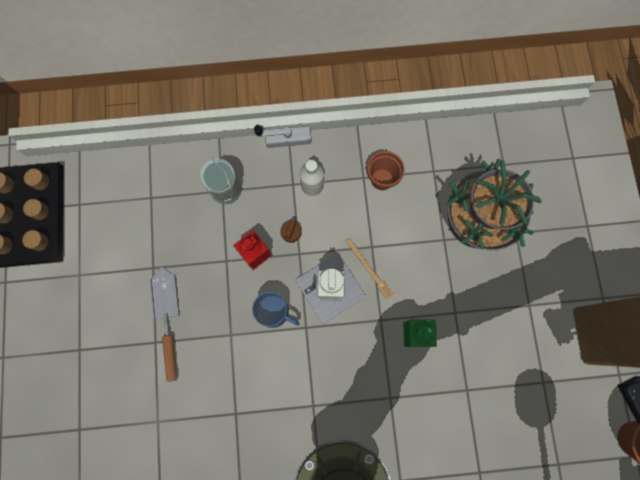

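The scene view shows the white square bottle at about (326,235) and the blue mug beside it. The top view shows its cap at (331,283), the bracket on its left at (310,288) and the stand turned by roughly 20° from the image axes. I'll measure the angles from depth.

Run:
```python
from h import *
p=ctrl.get_image("top");W=world(p)
m=np.zeros((480,640),bool);m[255:325,290:370]=1
def rect(sel,n):
    q=W[sel&m][:,:2].astype(np.float32)*1000; r=cv2.minAreaRect(q); print(n,len(q),np.round(W[sel&m].mean(0),4),r)
z=W[...,2]
rect(z>0.166,"bar");rect((z>0.14)&(z<0.16),"cap")
rect((z>0.085)&(z<.103),"body")
f=p["frame"].astype(int)
rect((z>0.004)&(z<0.014),"stand")
rect((z>0.055)&(z<0.075),"brk")
```

```text
bar 143 [ 0.4521 -0.0135  0.3528] ((412.41705322265625, -6.197896957397461), (15.351523399353027, 172.63516235351562), 77.802734375)
cap 317 [ 0.4745 -0.0194  0.1509] ((475.0421447753906, -20.616424560546875), (51.616153717041016, 50.90990447998047), 84.32139587402344)
body 261 [ 0.4675 -0.0177  0.0973] ((476.3095397949219, -20.673263549804688), (60.9824104309082, 61.959686279296875), 84.20663452148438)
stand 1974 [ 0.4729 -0.0212  0.0081] ((472.7751159667969, -18.506629943847656), (200.1183319091797, 173.4351043701172), 84.27122497558594)
brk 61 [0.425  0.0434 0.0672] ((422.5375671386719, 22.7303466796875), (79.03604125976562, 109.97824096679688), 52.928733825683594)
```

{"fn": "move_arm", "kwargs": {
  "increments": "5 20 25 0 0 0 0; 10 35 20 0 0 0 0; 15 35 15 0 0 0 0; 15 35 15 0 0 -2 0; 15 35 15 0 0 -2 0; 15 35 10 0 0 -2 0; 15 35 10 0 0 -2 0; 15 35 10 0 0 -2 0"
}}

```text
time: 1.22
position: [0.3098, -0.3502, 0.3435]
tool_rot: [3.132, 0.225, 0.001]
ft_force: [0.4, 0.1, 0.3]
grip_width: 0.996
grip_force: 0.0
```

{"fn": "move_arm", "kwargs": {
  "increments": "18 36 0 0 0 -2 0; 18 36 0 0 0 -2 0; 18 36 0 0 0 -2 0; 18 36 -5 0 0 -2 0; 18 36 -5 0 0 -2 0; 18 36 -5 0 0 -2 0; 18 36 -5 0 0 -2 0; 14 30 -5 0 0 0 0"
}}

```text
time: 1.88
position: [0.4502, -0.0668, 0.3179]
tool_rot: [3.137, -0.155, 0.002]
ft_force: [0.7, -0.8, -0.2]
grip_width: 1.0
grip_force: 0.0
```

{"fn": "move_arm", "kwargs": {
  "increments": "12 25 -5 0 0 0 0; 10 20 -5 0 0 0 0; 3 10 0 0 0 0 0; 0 0 0 0 0 0 0; 0 0 0 0 0 0 0; 0 0 0 0 0 0 0; 0 0 0 0 0 0 0; 0 0 0 0 0 0 0"
}}

```text
time: 2.55
position: [0.4741, -0.0166, 0.3078]
tool_rot: [3.137, -0.16, 0.0]
ft_force: [-0.7, -0.6, -0.1]
grip_width: 1.001
grip_force: 0.0
```

Run:
```python
from h import *
p=ctrl.get_image("wrist");save(p,"w1.png");W=world(p)
z=W[...,2];s=ctrl.get_state();print(s["position"],s["tool_rot"],s["ft_force"],s["joint_positions"])
near=np.hypot(W[...,0]-.475,W[...,1]+.02)
def rect(sel,n):
    q=W[sel][:,:2].astype(np.float32)*1000
    if len(q)>5: print(n,len(q),cv2.minAreaRect(q),np.round(W[sel].mean(0),4))
rect((near<.05)&(z>0.168)&(z<.185),"bar");rect((near<.05)&(z>0.14)&(z<0.155),"cap")
rect((near<.06)&(z>0.08)&(z<.103),"body")
rect((near<.1)&(z>0.006)&(z<0.0105),"stand")
rect((near<.1)&(z>0.06)&(z<0.073),"brk")
```

```text
[ 0.47416826 -0.01631397  0.30776212] [ 3.13707762e+00 -1.58987382e-01  3.15751557e-04] [0.17862345 0.27325367 0.16491706] [ 0.78156004 -0.07745385 -0.74881258  1.70573676 -0.05236817  1.49255696
 -1.63373865]
bar 1221 ((477.7663879394531, -21.641063690185547), (13.960987091064453, 43.86220932006836), 82.92308044433594) [ 0.4789 -0.0217  0.177 ]
cap 2541 ((478.9257507324219, -21.773698806762695), (53.49187469482422, 51.593082427978516), 83.70471954345703) [ 0.4806 -0.0217  0.1509]
body 1584 ((478.1596374511719, -21.668453216552734), (61.90203094482422, 61.080196380615234), 83.07327270507812) [ 0.4971 -0.0222  0.0972]
stand 8027 ((477.5218505859375, -21.40837860107422), (129.81826782226562, 129.88076782226562), 26.256872177124023) [ 0.4948 -0.0246  0.0083]
brk 168 ((503.0574645996094, -13.10799789428711), (26.22799301147461, 76.04317474365234), 20.7246150970459) [ 0.499  -0.0078  0.0672]
```

View pics/w1.png

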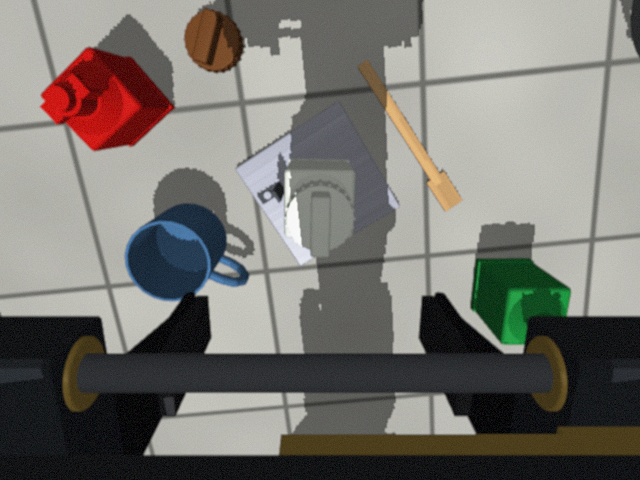

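{"fn": "move_arm", "kwargs": {
  "increments": "3 -5 -20 0 0 -1.3 0; 0 0 -30 0 0 0 0; 0 0 -30 0 0 0 0; 0 0 -30 0 0 0 0; 0 0 -20 0 0 0 0; 0 0 -15 0 0 0 0; 0 0 -8 0 0 0 0; 0 0 0 0 0 0 0"
}}

```text
time: 3.27
position: [0.4761, -0.0205, 0.1531]
tool_rot: [-3.135, 0.192, 0.005]
ft_force: [-0.2, 0.7, 0.1]
grip_width: 0.998
grip_force: 0.0
```

{"fn": "move_arm", "kwargs": {
  "increments": "0 0 0 0 0 0 80; 0 0 0 0 0 0 140; 0 0 0 0 0 0 180; 0 0 0 0 0 0 200; 0 0 0 0 0 0 215; 0 0 0 0 0 0 230; 0 0 0 0 0 0 255; 0 0 0 0 0 0 255",
  "grip_force": 30
}}

```text
time: 3.93
position: [0.4774, -0.0201, 0.1547]
tool_rot: [3.136, -0.191, 0.0]
ft_force: [0.5, -0.2, -0.1]
grip_width: 0.476
grip_force: 0.0
```

{"fn": "move_arm", "kwargs": {
  "increments": "0 0 0 0 0 0 255; 0 0 0 0 0 0 255; 0 0 0 0 0 0 255; 0 0 0 0 0 0 255; 0 0 0 0 0 0 255; 0 0 0 0 0 0 255; 0 0 0 0 0 0 255; 0 0 0 0 0 0 255"
}}

```text
time: 4.6
position: [0.4773, -0.0203, 0.1546]
tool_rot: [3.135, -0.191, -0.0]
ft_force: [-0.3, 0.0, 0.2]
grip_width: 0.159
grip_force: 30.0
```

{"fn": "move_arm", "kwargs": {
  "increments": "0 0 0 0 0 3 255; 0 0 0 0 0 4 255; 0 0 0 0 0 4 255; 0 0 0 0 0 4 255; 0 0 0 0 0 4 255; 0 0 0 0 0 4 255; 0 0 0 0 0 4 255; 0 0 0 0 0 3 255"
}}

```text
time: 5.27
position: [0.4772, -0.0197, 0.1545]
tool_rot: [-3.077, -0.632, 0.0]
ft_force: [-1.0, -0.0, 0.1]
grip_width: 0.156
grip_force: 30.0
```

```bash
cat > look.py <<'E'
from h import *
for n in ("wrist","top"):
    p=ctrl.get_image(n);W=world(p);z=W[...,2]
    near=np.hypot(W[...,0]-.4775,W[...,1]+.0214)
    q=W[(near<.048)&(z>0.075)&(z<.103)][:,:2].astype(np.float32)*1000
    print(n,len(q),cv2.minAreaRect(q) if len(q)>5 else 0)
    if n=="top":
        m=np.zeros(z.shape,bool)
s=ctrl.get_state();a=s["tool_rot"];M=R.from_rotvec(a).as_matrix()
print(s["time"],s["position"],"yaw",np.degrees(np.arctan2(M[1,0],M[0,0])),"tilt",np.degrees(np.arccos(-M[2,2])),s["ft_force"],s["torque"],s["grip_width"],s["joint_positions"][6])
E
python3 look.py
```

```text
wrist 4696 ((488.35772705078125, -16.98836898803711), (40.16440200805664, 62.14202117919922), 18.75640869140625)
top 0 0
5.3667 [ 0.47721599 -0.01969586  0.15444798] yaw 23.045414281737713 tilt 0.030836180084173232 [-0.56992431  0.01590463 -0.85911114] [ 0.06829657 -0.0423485  -0.02687423] 0.15555678114419935 -1.1998287416125175
```

{"fn": "move_arm", "kwargs": {
  "increments": "0 0 0 0 0 2 255; 0 0 0 0 0 2 255; 0 0 0 0 0 2 255; 0 0 0 0 0 1 255; 0 0 0 0 0 1 255; 0 0 0 0 0 1 255; 0 0 0 0 0 0 255; 0 0 0 0 0 0 255"
}}

```text
time: 6.03
position: [0.4776, -0.0202, 0.1546]
tool_rot: [3.02, 0.865, 0.001]
ft_force: [1.4, 0.1, -2.9]
grip_width: 0.155
grip_force: 30.0
```

```bash
python3 look.py
```

```text
wrist 4711 ((486.77227783203125, -16.666610717773438), (43.097652435302734, 62.245849609375), 26.634536743164062)
top 0 0
6.1333 [ 0.47750356 -0.02019071  0.15456247] yaw 31.987442076973185 tilt 0.026079746051857724 [ 1.1956825  -1.04701182 -2.25803113] [-0.15856364 -0.48472992 -0.14231717] 0.1610195094086767 -1.0436145404389032
```

{"fn": "move_arm", "kwargs": {
  "increments": "0 0 -1.5 0 0 0 255; 0 0 -1.5 0 0 0 255; 0 0 -1.5 0 0 0 255; 0 0 -1.5 0 0 0 255; 0 0 -1 0 0 0 255; 0 0 -1 0 0 0 255; 0 0 0 0 0 0 255; 0 0 0 0 0 0 255",
  "grip_force": 45
}}

```text
time: 6.8
position: [0.4779, -0.0201, 0.1477]
tool_rot: [3.019, 0.866, 0.001]
ft_force: [0.0, -1.3, 5.0]
grip_width: 0.156
grip_force: 45.0
```

{"fn": "move_arm", "kwargs": {
  "increments": "0 0 -0.5 0 0 0 255; 0 0 -0.5 0 0 0 255; 0 0 -0.4 0 0 0 255; 0 0 -0.4 0 0 0 255; 0 0 -0.3 0 0 0 255; 0 0 0 0 0 0 255; 0 0 0 0 0 0 255; 0 0 0 0 0 0 255"
}}

```text
time: 7.47
position: [0.4779, -0.0202, 0.1457]
tool_rot: [3.019, 0.866, 0.001]
ft_force: [-1.2, -0.7, 6.7]
grip_width: 0.153
grip_force: 45.0
```

```bash
python3 look.py
```

```text
wrist 4918 ((480.15777587890625, -20.082916259765625), (58.3880729675293, 62.31991958618164), 26.62889289855957)
top 0 0
7.5667 [ 0.47786706 -0.02012825  0.14573394] yaw 32.02657501534857 tilt 0.07286569372162296 [-1.57357489 -0.69387053  7.31137081] [-0.12730568  0.25014683 -0.02608772] 0.15628723890779408 -1.0519941821517491
```

{"fn": "move_arm", "kwargs": {
  "increments": "0 0 -0.4 0 0 0 255; 0 0 -0.4 0 0 2 255; 0 0 0 0 0 4 255; 0 0 0 0 0 5 255; 0 0 0 0 0 5 255; 0 0 0 0 0 5 255; 0 0 0 0 0 5 255; 0 0 0 0 0 4 255"
}}

```text
time: 8.23
position: [0.4784, -0.0198, 0.1452]
tool_rot: [2.688, 1.624, 0.002]
ft_force: [-1.0, 0.4, 7.2]
grip_width: 0.16
grip_force: 45.0
```

```bash
python3 look.py
```

```text
wrist 5277 ((478.5107727050781, -20.913612365722656), (61.728580474853516, 62.542724609375), 26.439329147338867)
top 0 0
8.3333 [ 0.47838804 -0.01977965  0.14516791] yaw 62.1487687387717 tilt 0.1254235868688081 [0.06282962 0.69817874 6.4305213 ] [ 0.02733574 -0.02005356  0.02732501] 0.15746639133613885 -0.5285244272399486
```

{"fn": "move_arm", "kwargs": {
  "increments": "0 0 0 0 0 5 255; 0 0 0 0 0 6 255; 0 0 0 0 0 6 255; 0 0 0 0 0 6 255; 0 0 0 0 0 6 255; 0 0 0 0 0 6 255; 0 0 0 0 0 6 255; 0 0 0 0 0 4 255"
}}

```text
time: 9.0
position: [0.4784, -0.0198, 0.1452]
tool_rot: [1.86, 2.529, 0.002]
ft_force: [0.3, 0.7, 6.6]
grip_width: 0.154
grip_force: 45.0
```

{"fn": "move_arm", "kwargs": {
  "increments": "0 0 0 0 0 4 255; 0 0 0 0 0 3 255; 0 0 0 0 0 2 255; 0 0 0 0 0 0 255; 0 0 0 0 0 0 255; 0 0 0 0 0 0 255; 0 0 0 0 0 0 255; 0 0 0 0 0 0 255"
}}

```text
time: 9.67
position: [0.4784, -0.0198, 0.1451]
tool_rot: [1.663, 2.663, 0.001]
ft_force: [0.3, 0.5, 6.8]
grip_width: 0.156
grip_force: 45.0
```

```bash
python3 look.py
```

```text
wrist 4929 ((472.5786437988281, -10.16357421875), (62.25481414794922, 38.88225173950195), 26.851633071899414)
top 0 0
9.7667 [ 0.47839563 -0.01975456  0.14515085] yaw 116.04973392943624 tilt 0.1260428839950023 [0.16218923 0.71755585 6.7311368 ] [ 0.08076581 -0.10380883  0.05336651] 0.15699516033704292 0.40950825118646705
```

{"fn": "move_arm", "kwargs": {
  "increments": "0 0 2 0 0 0 255; 0 0 4 0 0 0 255; 0 0 4 0 0 0 255; 0 0 4 0 0 0 255; 0 0 5 0 0 0 255; 0 0 5 0 0 0 255; 0 0 4 0 0 0 255; 0 0 2 0 0 0 255"
}}

```text
time: 10.43
position: [0.4772, -0.0201, 0.174]
tool_rot: [-1.664, -2.664, 0.0]
ft_force: [0.9, -0.3, 0.5]
grip_width: 0.157
grip_force: 45.0
```

{"fn": "move_arm", "kwargs": {
  "increments": "0 0 5 0 0 0 255; 0 0 5 0 0 0 255; 0 0 5 0 0 0 255; 0 0 5 0 0 0 255; 0 0 4 0 0 0 255; 0 0 3 0 0 0 255; 0 0 0 0 0 0 255; 0 0 0 0 0 0 255"
}}

```text
time: 11.1
position: [0.4774, -0.0201, 0.2008]
tool_rot: [1.664, 2.664, 0.0]
ft_force: [-0.2, 0.3, 0.2]
grip_width: 0.159
grip_force: 45.0
```

```bash
python3 look.py
python3 - <<'E'
from h import *
p=ctrl.get_image("scene");save(p,"s2.png",(230,150,430,300),4)
q=ctrl.get_image("wrist");save(q,"w2.png")
W=world(p);z=W[...,2];near=np.hypot(W[...,0]-.4775,W[...,1]+.0214)
for a,b in((.165,.195),(.11,.14),(.04,.09)):
    k=W[(near<.06)&(z>a)&(z<b)];print(a,b,len(k),k.mean(0) if len(k) else 0,k.min(0) if len(k) else 0)
E
```

```text
wrist 3600 ((473.62677001953125, -12.37347412109375), (62.31904220581055, 43.86513137817383), 26.93408966064453)
top 0 0
11.2 [ 0.47711958 -0.0200596   0.20043537] yaw 116.02440884476401 tilt 0.02415680282123283 [ 0.06181392  0.08126946 -0.36025553] [-0.04194294 -0.13312233  0.00419249] 0.15384889915431973 0.4570054115025083
0.165 0.195 147 [ 0.4971235  -0.01043749  0.1835946 ] [ 0.46940771 -0.03945542  0.16780072]
0.11 0.14 97 [ 0.48837671 -0.01565506  0.12648283] [ 0.46906792 -0.03168993  0.11009052]
0.04 0.09 281 [ 0.50677102 -0.00477872  0.06519328] [ 0.47899536 -0.03556771  0.04089467]
```

View pics/s2.png

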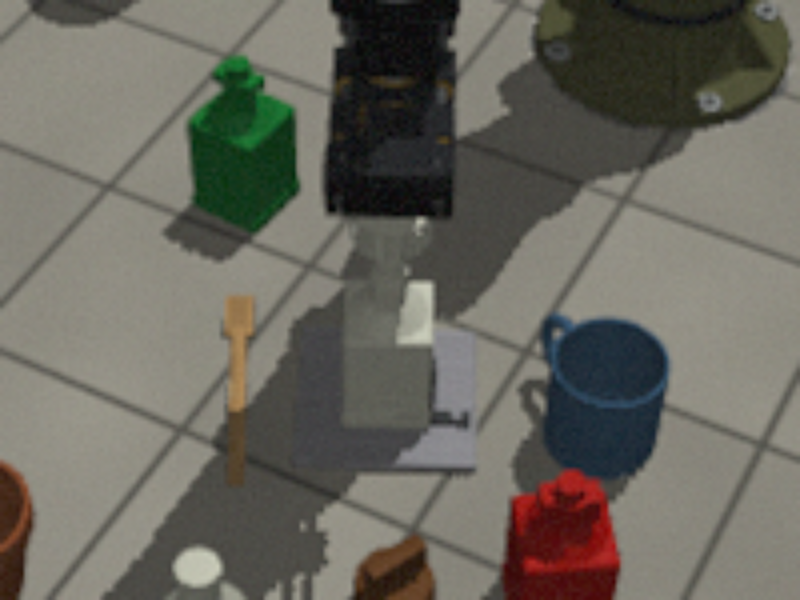

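View pics/w2.png

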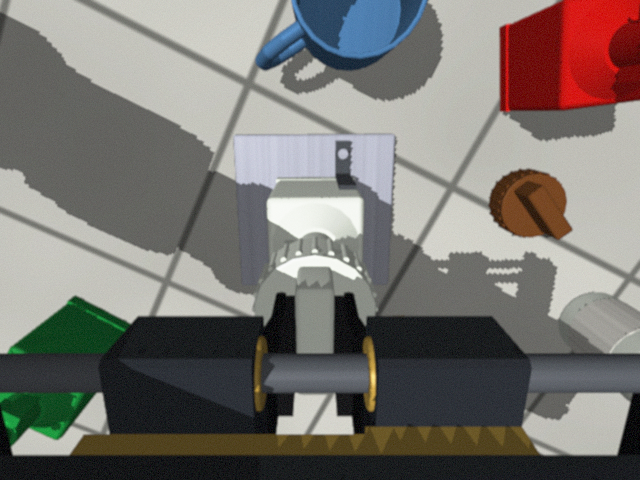

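The scene crop shows the cap held at about (390,235), above the bare neck at (390,285). In the wrist view the bottle is square with the stand, and its side is against the bracket at (343,180). Its measured yaw is 26.9°, against about 26.3° for the stand.

```bash
python3 -c "
from bench import ctrl
print(ctrl.close_job())"
```

```text
the job is handed in; nothing more can be done
None
```

The job is handed in: I turned the bottle against the bracket, pressed the cap down, twisted it free by about 90°, and lifted it off. The gripper is holding it level and still, about 3 cm above the neck.

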